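# Let the craft ball out of the lever dispenser

### The job

One lane of the wooden dispenser holds a craft ball behind its gate, the other a glue stick. Press down the paddle of the ball's lane until its gate lifts and the ball rolls down into the pocket at the low end, then let the lever come back up so that the gate is fully down again. Do not touch or lift the ball or the glue stick, do not work the other lever, and leave everything else on the table where it is.

Things in the scene. Friction and masses are not known exactly. Their poses are not given: they have to be found in the camera images.
- stand: Fixed wooden dispenser, 270 (x) x 198 mm (y). Origin: centre of its underside, on the table; x points up the lanes, away from the low, robot-facing end; y left; z up. Two lanes, 62 mm wide, centred at y = +37 and -37 mm, dark floors falling 12 degrees towards -x. Across each lane at x = -20 mm stands a gate; each lane has a rocking lever along its outer side, y = +84 or -84 mm.
- left_lever (a joint): The lever of the left lane (stand +y side), rad: 0 = gate fully down (rest), grows as its paddle is pressed down, stop at 0.45. The ball passes under the gate from about 0.25 on. A spring returns it to 0; the paddle needs about 4 N to start moving and about 8 N at the stop.
- right_lever (a joint): The lever of the right lane (stand -y side), rad: 0 = gate fully down (rest), grows as its paddle is pressed down, stop at 0.45. The ball passes under the gate from about 0.25 on. A spring returns it to 0; the paddle needs about 4 N to start moving and about 8 N at the stop.
- left_paddle (a point): Centre of the top face of the left lever's paddle (46 mm along the stand's x, 40 mm along its y, 6 mm thick), at the lever's far, +x, end; 137 mm above the table at rest. The pivot is 90 mm nearer along the stand's x and 12 mm lower; full travel is about 40 mm down, over free space.
- right_paddle (a point): Centre of the top face of the right lever's paddle (46 mm along the stand's x, 40 mm along its y, 6 mm thick), at the lever's far, +x, end; 137 mm above the table at rest. The pivot is 90 mm nearer along the stand's x and 12 mm lower; full travel is about 40 mm down, over free space.
- left_gate (a point): Middle of the bottom edge of the left lane's gate, a wooden plate 52 mm wide, 6 mm thick, at the lever's near end; about 6 mm above the lane floor at rest, lifts by up to about 44 mm.
- right_gate (a point): Middle of the bottom edge of the right lane's gate, a wooden plate 52 mm wide, 6 mm thick, at the lever's near end; about 6 mm above the lane floor at rest, lifts by up to about 44 mm.
- ball: Plain wooden craft ball, 30 mm diameter, about 15 g; origin at its centre. It waits against the uphill side of the gate in the left or the right lane (stand y about +37 or -37 mm, either may occur); once its gate is up it rolls within 1 s down to its lane's pocket at the low end, and rests against the front lip there (lip top 86 mm high), at stand x about -115 mm.
- glue_stick: White glue stick with grey cap, cylinder 30 mm diameter, 50 mm long, lying across the other lane against that lane's gate; origin at its centre, its y axis along its length.
- mortar: Small grey stone bowl, 60 mm wide, 42 mm high, on the table behind the dispenser, between and beyond the paddles. Origin: centre of its underside.
- paint_bottle: White paint bottle with black cap, 48 mm diameter, 115 mm high, on the dispenser's left (stand +y) side. Origin: centre of its underside.
- paint_jar: Glass jar with white lid, 60 mm diameter, 60 mm high, on the dispenser's right (stand -y) side. Origin: centre of its underside.
- spare_stick: A glue stick standing upright on the table, 30 mm diameter, 92 mm high, left of the left paddle; not part of the job. Origin: centre of its underside.
- eraser: White eraser, 55 x 25 x 13 mm, on the table near the right paddle. Origin: centre of its underside.
- brush: Paint brush 200 mm long lying on the table well to the right. Origin: middle of its underside, x along the handle.
- water_cup: Blue ceramic cup, 70 mm wide, 85 mm high, well to the left. Origin: centre of its underside.

How it is judged (in metres and radians):
On the way, in this order (a step that is already met when the one before it is completed fails the run):
1. the lever of the ball's lane is pressed and its gate lifts (((y of ball in the frame of stand above 0 m and value of joint left_lever above 0.2 rad) or (y of ball in the frame of stand below 0 m and value of joint right_lever above 0.2 rad))), for 0.02 s.
2. the ball has rolled into its lane's pocket at the low end (x of ball in the frame of stand between -0.135 and -0.09 m and z of ball in the frame of stand between 0.05 and 0.1 m), for 0.2 s.
At the end, for the whole second after the job is handed in: The ball is at rest in the pocket at the low end of its lane (stand x between -135 and -90 mm, centre 50 to 100 mm above the stand's underside), both levers are back with gates down (under 0.05 rad), the glue stick is within 12 mm of its start (all of step 2 and linear speed of ball below 0.05 m/s and value of joint each of left_lever, right_lever below 0.05 rad and distance of glue_stick from where it was at the start of the episode below 0.012 m); the robot touches nothing.
It fails at once if the robot touches the ball or the glue stick (contact force between any of the fingers, the arm and ball above 0.3 N or contact force between any of the fingers, the arm and glue_stick above 0.3 N).
It fails at once if the ball is lifted out of its lane (centre over 125 mm above the stand's underside) (z of ball in the frame of stand above 0.125 m).
It fails at once if the other lever is worked (over 0.1 rad) ((y of ball in the frame of stand above 0 m and value of joint right_lever above 0.1 rad) or (y of ball in the frame of stand below 0 m and value of joint left_lever above 0.1 rad)).
It fails at once if the glue stick leaves its place (over 15 mm) (distance of glue_stick from where it was at the start of the episode above 0.015 m).
It fails at once if a bystander is moved over 20 mm (distance of any of mortar, paint_bottle, paint_jar, spare_stick, eraser, brush, water_cup from where it was at the start of the episode above 0.02 m).
It also fails if it takes over 32 s, if anything falls off the work surface, if the arm or the gripper's body presses on something with over 40 N, if the wrist force passes 120 N, or if a joint passes its speed limit or range.

### The arm

A 6-joint arm with a two-finger parallel gripper is mounted at the origin on the work surface. World frame = base frame: x ahead of the robot, y to its left, z up, the work surface at z = 0. Lengths are in m, angles in degrees, forces in N, time in s.
With the tool pointing down it reaches from about 0.325 to 0.85 m from the base axis. Payload 15.5 kg.
Tool frame: the origin (TCP) lies between the finger pads; the fingertips stand 19 mm ahead of it and the grasp point (between the pads) is the TCP (ctrl.tip_reach is the distance from the TCP to the fingertips, in m); z points along the fingers, y is the line along which they close (so a half turn about z gives the same grasp; the last joint's range is limited). The gripper opens to 91 mm and grips with 3 to 60 N. Pads are 32 mm wide; open, the fingers measure 118 mm over their backs; the gripper's body (76 mm by 178 mm) begins 60 mm behind the grasp point.
Start: joints at [-77.894, 28.281, 77.091, -0, 74.628, -5.472], TCP at [0.189, -0.596, 0.233] pointing down, gripper open.
Joint ranges: [-166.48, 166.48], [-47.26, 123.95], [12.59, 153.08], [-70.14, 250.14], [6.76, 159.57], [-176.63, 176.63]. Speed limits (degrees/s): [108.29, 108.29, 147.25, 172.46, 172.46, 172.46].

### API

Orientations are given as a 3x3 rotation matrix whose columns are the frame's x, y, z axes.
In Python, from bench import ctrl gives the robot as it stands. Calls block until the motion is done:
- ctrl.goto(position, orientation): joint-space move of the TCP to a pose.
- ctrl.move_l(position, vel=0.15, ori=None, contact_N=None): straight line of the TCP; ori=None keeps the orientation; vel is the mean speed in m/s. With contact_N (N) it stops when the force on the tool has changed by that much, and returns True; else False.
- ctrl.movej(angles): joint-space move.
- ctrl.command_gripper(opening): opening from 0.0 (shut) to 1.0 (fully open); the grip force is fixed at half the most; returns when the fingers have stopped.
- ctrl.sleep(seconds).
- ctrl.ik(position, orientation): joint angles nearest the present ones, or None.
- ctrl.read_camera(name): name is "side" or "top"; returns the picture (400x640x3 uint8, blue, green, red); there is no depth.
- ctrl.camera_params(name): a dict with "fx", "fy", "cx", "cy" (pixels), "D" ([k1, k2, p1, p2, k3] as OpenCV has them; the pictures are not rectified), "pose" (4x4, takes a point from camera to world coordinates). Camera axes: x right, y up, looking along -z (the intrinsics and any distortion apply to the point x, -y, -z); pixel columns grow to the right and rows downward; lengths in m; the calibration is good to about 2 mm. A picture is of the moment at which its call begins. camera_params takes no time and is no camera call.
A pose or a line that the arm cannot do raises ctrl.MotionError and nothing moves.
- ctrl.sign_off(): hands the job in; it is judged then, once.
Trained networks look in the newest picture that a camera, given by its name, has taken for a name from the list of things; names that differ only in an ending like _2 or _b are one class to them, and where a whole thing is asked for, a point or a joint stands for the part that bears it (a point fixed in the world has none). Each returns a list of dicts, best first, with "score" (0 to 1); they miss things now and then, are a little off and sometimes report something else, mostly with a low value. They report only what shows in the picture. A call takes as long as a camera call.
- ctrl.find_in(camera, query): "bbox" ([centre column, centre row, width, height] in pixels, round what is visible of it).
Readings, each from a call of its own:
- ctrl.read_t(): time.
- ctrl.read_q(): joint angles.
- ctrl.read_dq(): joint speeds.
- ctrl.read_effort(): joint torques, N m.
- ctrl.read_tool_pos(): TCP position.
- ctrl.read_eef_rot(): TCP orientation.
- ctrl.read_contact_force(): force on the tool from outside, world axes, zero at the start.
- ctrl.read_wrist_torque(): the same for the moment, N m.
- ctrl.read_grip_width(): opening from 0.0 (shut) to 1.0 (fully open).
- ctrl.read_grasp_force(): force on a finger pad.
Only numpy, scipy, OpenCV 4.12 (cv2) and the standard library are available. Lean on these libraries where they do the work, as an engineer would, in place of code of your own. Each camera call takes 0.05 s, during which the arm holds its last target. There are 200 camera calls.

## Working session

There is one attempt and no reset: what is moved stays moved. The work goes in short steps, each a Python script; the robot and the scene stay as the last script left them, time stands still between calls to the robot, and variables do not carry over. Pictures are saved under pics/ and viewed, at most 10 in all, crops included, and the job is handed in when it is done.

```bash
mkdir -p pics; python3 - <<'E'
from bench import ctrl
import cv2
for n in("side","top"):
    im=ctrl.read_camera(n); cv2.imwrite(f"pics/{n}0.png",im)
    p=ctrl.camera_params(n); print(n,p)
    for q in("ball","glue_stick","stand","left_paddle","right_paddle","left_gate","right_gate","paint_bottle","paint_jar","mortar","spare_stick","eraser"):
        print(q,[([round(float(v)) for v in d["bbox"]],round(float(d["score"]),2)) for d in ctrl.find_in(n,q)[:2]])
print(ctrl.read_t(),ctrl.read_eef_rot())
E
```

```text
side {'fx': 387.1185752527089, 'fy': 387.1185752527089, 'cx': 321.2009186479766, 'cy': 201.09585238291191, 'D': array([-0.08062679,  0.        ,  0.        ,  0.        ,  0.        ]), 'pose': array([[-0.88584922,  0.34973175, -0.30489155,  0.12011863],
       [-0.46395531, -0.66193006,  0.5887224 ,  0.8170158 ],
       [ 0.00407804,  0.66297534,  0.74863013,  1.15036296],
       [ 0.        ,  0.        ,  0.        ,  1.        ]])}
ball [([340, 185, 51, 47], 0.74)]
glue_stick [([347, 203, 7, 11], 0.52)]
stand [([334, 209, 101, 96], 0.88)]
left_paddle [([318, 204, 55, 32], 0.65)]
right_paddle [([339, 187, 46, 48], 0.64)]
left_gate [([317, 203, 60, 35], 0.84)]
right_gate [([341, 185, 47, 44], 0.93), ([385, 144, 50, 11], 0.22)]
paint_bottle [([309, 234, 11, 24], 0.74)]
paint_jar [([353, 183, 15, 20], 0.67)]
mortar [([339, 184, 50, 46], 0.62)]
spare_stick [([339, 185, 46, 44], 0.74), ([281, 224, 8, 19], 0.43)]
eraser []
top {'fx': 369.08884258283234, 'fy': 369.08884258283234, 'cx': 324.26098646044227, 'cy': 201.3073543980071, 'D': array([0.01138887, 0.        , 0.        , 0.        
[... 195 characters left out ...]
.14208347],
       [ 0.        ,  0.        ,  0.        ,  1.        ]])}
ball []
glue_stick [([310, 194, 28, 80], 0.6), ([342, 228, 16, 14], 0.46)]
stand [([334, 217, 91, 122], 0.75), ([354, 202, 47, 78], 0.74)]
left_paddle [([310, 193, 26, 81], 0.7)]
right_paddle [([354, 201, 45, 77], 0.87)]
left_gate [([308, 193, 28, 80], 0.85)]
right_gate [([362, 203, 25, 78], 0.67)]
paint_bottle [([284, 204, 19, 19], 0.57)]
paint_jar [([389, 216, 19, 17], 0.53)]
mortar [([343, 160, 20, 15], 0.84)]
spare_stick []
eraser [([394, 188, 15, 22], 0.48)]
1.3 [[ 9.53305056e-01  3.02009055e-01 -1.65572920e-05]
 [ 3.02009055e-01 -9.53305056e-01 -9.58316637e-06]
 [-1.86783532e-05  4.13522885e-06 -1.00000000e+00]]
```

```bash
python3 - <<'E'
import cv2
t=cv2.imread("pics/top0.png")[140:290,260:420]; cv2.imwrite("pics/topc.png",cv2.resize(t,None,fx=4,fy=4,interpolation=2)[:600])
s=cv2.imread("pics/side0.png")[130:270,260:420]; cv2.imwrite("pics/sidec.png",cv2.resize(s,None,fx=4,fy=4,interpolation=2))
E
```

```text
(no output)
```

View pics/topc.png

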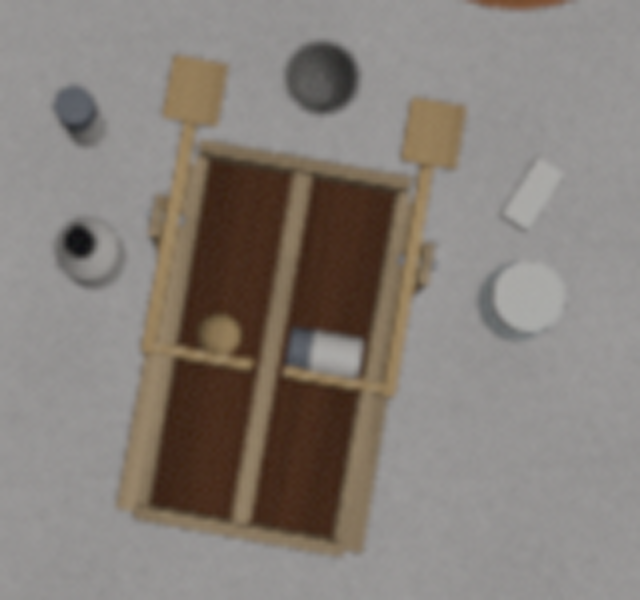

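View pics/sidec.png

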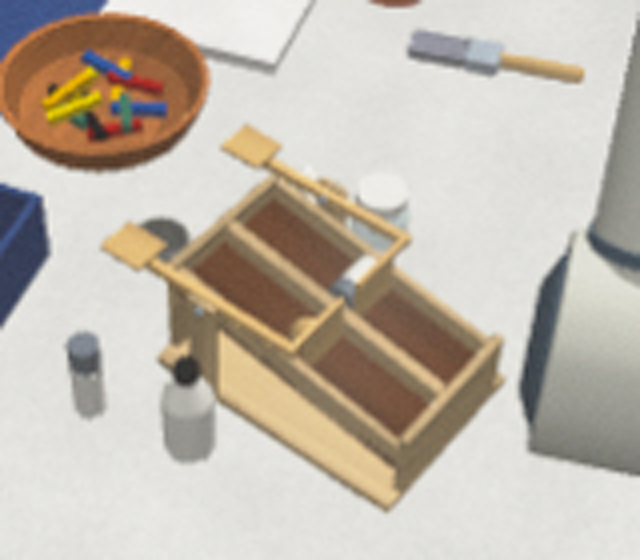

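```bash
cat > geo.py <<'E'
import numpy as np, cv2
from bench import ctrl
P={n:ctrl.camera_params(n) for n in("side","top")}
def ray(n,uv):
    p=P[n]; K=np.array([[p["fx"],0,p["cx"]],[0,p["fy"],p["cy"]],[0,0,1]])
    x,y=cv2.undistortPoints(np.array([[uv]],float),K,p["D"])[0,0]
    return p["pose"][:3,3],p["pose"][:3,:3]@[x,-y,-1]
def tri(a,b):
    (o,d),(e,f)=ray("top",a),ray("side",b)
    s=np.linalg.lstsq(np.c_[d,-f],e-o,rcond=None)[0]
    A,B=o+s[0]*d,e+s[1]*f
    return (A+B)/2,np.linalg.norm(A-B)
def plane(n,uv,z):
    o,d=ray(n,uv); return o+d*(z-o[2])/d[2]
E
python3 - <<'E'
from geo import *
np.set_printoptions(precision=4,suppress=True)
c=lambda x,y,r:(x/4-.375+260,y/4-.375+r)
for nm,t,s in(("L",(196,91),(134,244)),("R",(434,133),(251,146))):
    a,b=c(*t,140),c(*s,130)
    print(nm,*tri(a,b),plane("top",a,.137),plane("side",b,.137))
L,R=[plane("top",c(*t,140),.137) for t in((196,91),(434,133))]
print(np.linalg.norm(L-R),np.degrees(np.arctan2(*(L-R)[[1,0]]))-90)
print("ball",plane("top",c(220,333,140),.1),"spare",plane("top",c(76,105,140),.092))
E
```

```text
L [0.6477 0.022  0.1358] 0.0038995195589607255 [0.6493 0.0226 0.137 ] [0.645  0.0227 0.137 ]
R [ 0.6151 -0.1428  0.133 ] 0.003684008773032025 [ 0.6161 -0.1417  0.137 ] [ 0.6113 -0.1394  0.137 ]
0.1676447340592277 -11.427628254964759
ball [0.4831 0.0099 0.1   ] spare [0.6513 0.1112 0.092 ]
```

```bash
python3 - <<'E'
from geo import *
a=np.radians(-11.4); x=np.array([np.cos(a),np.sin(a),0]); z=np.array([0,0,-1.]); R=np.c_[x,np.cross(z,x),z]
p=np.array([.6475,.022,0]); h=ctrl.tip_reach
ctrl.command_gripper(0.0)
q=ctrl.read_tool_pos(); ctrl.move_l([q[0],q[1],.3],.2)
ctrl.goto(p+[0,0,.137+h+.06],R)
ctrl.move_l(p+[0,0,.137+h+.015],.1)
hit=ctrl.move_l(p+[0,0,.137+h-.015],.03,contact_N=2.5)
print(hit,h,ctrl.read_tool_pos(),ctrl.read_contact_force(),ctrl.read_t())
cv2.imwrite("pics/c1.png",cv2.resize(np.hstack([ctrl.read_camera("side")[130:270,260:420],ctrl.read_camera("top")[140:280,260:420]]),(800,350)))
E
```

```text
True 0.019 [0.64765444 0.02198909 0.15477422] [0.63429249 0.35125299 4.75559533] 7.0917
```

View pics/c1.png

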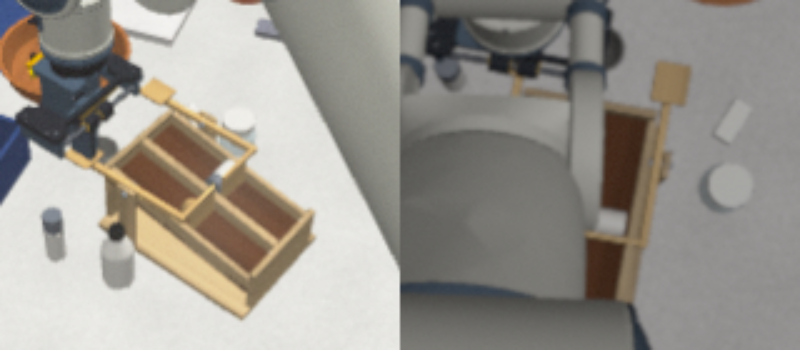

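The side view (left half) shows the closed fingers resting on the left paddle near (85,155). The tip height at contact was 136 mm, as expected. Next I press.

```bash
python3 - <<'E'
from geo import *
q=np.array(ctrl.read_tool_pos())
ctrl.move_l(q-[0,0,.034],.06)
print(ctrl.read_tool_pos(),ctrl.read_contact_force())
ctrl.sleep(1.5)
im=ctrl.read_camera("side"); b=ctrl.find_in("side","ball")
print([(np.round(d["bbox"]),d["score"]) for d in b],ctrl.read_t())
cv2.imwrite("pics/c2.png",cv2.resize(im[130:270,260:420],None,fx=4,fy=4,interpolation=2))
E
```

```text
[0.6478131  0.02194236 0.12208716] [-1.55222206 -0.08514713 12.12574623]
[(array([363., 233.,   8.,  12.]), 0.55)] 9.5083
```

View pics/c2.png

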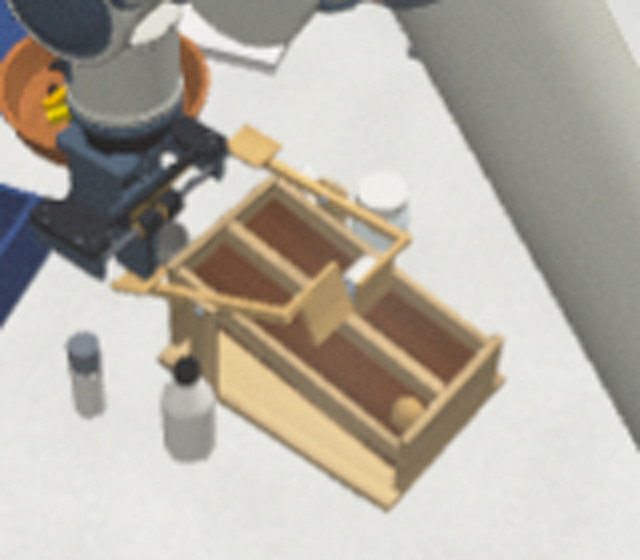

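The gate is raised, and the ball sits in the left lane's pocket at crop (407,410), just behind the lip. Now I release the lever and retreat.

```bash
python3 - <<'E'
from geo import *
q=np.array(ctrl.read_tool_pos())
ctrl.move_l(q+[0,0,.04],.05)
ctrl.move_l(q+[0,0,.15],.15)
ctrl.sleep(.7)
im=ctrl.read_camera("side"); print(ctrl.read_t(),ctrl.read_contact_force())
cv2.imwrite("pics/c3.png",cv2.resize(im[130:270,260:420],None,fx=4,fy=4,interpolation=2))
E
```

```text
12.1083 [-1.15701803  0.44249437  0.02385057]
```

View pics/c3.png

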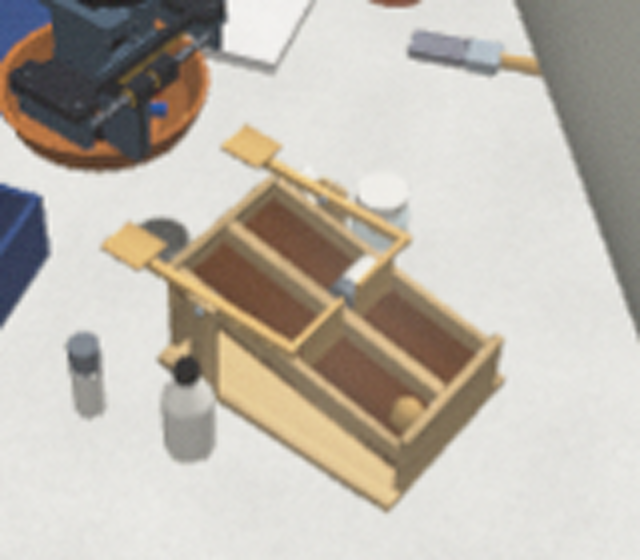

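The left paddle is back at (134,244) as at the start, the gate is down, the ball is in the pocket at (407,410), and the glue stick and bystanders have not moved.

```bash
python3 -c "from bench import ctrl; print(ctrl.sign_off())"
```

```text
the job is handed in; nothing more can be done
None
```

I pressed the left paddle, the ball rolled into the left lane's pocket, and the gate is back down with nothing else visibly moved; I handed the job in after about 12 s, and no verdict was returned.

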